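Open the writing bureau: supports out, flap down

TASK

Open the little writing bureau for use: pull both slide-out supports all the way out while the flap is still up, then take the flap by its steel bar and lower it gently, without letting it drop, until it lies level on the supports. Let go of it, and leave the drawer shut and everything else standing where it is.

Things in the scene. Friction and masses are not known exactly. Their poses are not given: they have to be found in the camera images.
- bureau: cream table-top writing bureau, fixed; 320 mm wide, 220 deep, top board 300 mm above the table. Origin: on the table, 90 mm in front of the hinge line, mid-width. Own x points from the front into the bureau, y along the hinge line (left for a person facing the front), z up. Under the flap: left support, drawer, right support.
- flap_hinge (a point): middle of the flap's hinge line, 100 mm above the table, fixed to the bureau, axes as the bureau's. The fronts of the pushed-in supports and of the drawer lie in the upright plane through it. The flap panel is 320 mm wide, 210 mm from hinge line to free edge, 16 mm thick; its dark green inner face contains the hinge line, its cream outer face looks forward when closed.
- flap (a joint): flap angle, rad, about the hinge line: 0 closed (leaning back 0.30 from upright against the bureau), grows as its top comes forward and down; upright at 0.30, level at 1.87. 0.55 to 0.9 kg. Rests closed by its weight; no catch, nothing slows it: past upright it falls forward unless held, and without the supports it drops past level.
- flap_bar (a point): middle of the flap's pull: round steel bar, 12 mm thick, parallel to the hinge line on two posts beyond the free edge (105 mm between posts, 30 mm clear to the edge); it can turn between fingers. 246 mm from the hinge line along the panel, 8 mm outwards of the inner face. 337 mm above the table closed, 92 mm level. Axes: z along the panel away from the hinge, x to the inner face.
- support_left (a joint): how far the left support is out, m: 0 in, 0.155 fully out at its stop; slides towards the front (bureau's -x), stays where left, about 2 N of friction. Pine bar 18 mm wide, 36 mm high; its top is level with the underside of the level flap.
- support_left_knob (a point): centre of the turned wooden knob on the left support: 24 mm in diameter, 22 mm long, on an 11 mm neck; 42 mm in front of the support's front, 66 mm above the table, 120 mm left of the bureau's middle. The closed flap's face stands only about 26 mm behind it and rises above it: come at it tilted towards the bureau.
- support_right (a joint): the same for the right support
- support_right_knob (a point): the same knob on the right support, 120 mm to the right of the bureau's middle
- drawer (a joint): how far the bureau's shallow drawer (small brass knob, between the supports, standing 21 mm out) is out, m; 0 shut, as it starts
- plant_mid (a point): small succulent in a terracotta pot, 58 mm across, 50 mm high (80 with its leaves), standing loose on the rear of the bureau's top board; the point is half-way up the pot
- stapler_mid (a point): red and black stapler, 36 x 130 x 34 mm, lying on the table in front of the bureau's drawer, below where the flap comes down; the point is its centre
- mug_mid (a point): white mug, 80 mm across, 92 mm high; the point is its centre
- calculator_mid (a point): grey desk calculator lying on the table, 145 x 80 x 14 mm; the point is its centre
- tape_dispenser_mid (a point): black tape dispenser, 140 x 56 mm, 76 mm high; the point is its centre
- hole_punch_mid (a point): blue and black hole punch, 110 x 115 mm, 60 mm high; the point is its centre

How it is judged:
On the way, in this order (a step that is already met when the one before it is completed fails the run):
1. both supports are pulled out while the flap is still up (value of joint each of support_left, support_right above 0.145 m and value of joint flap below 0.6 rad), for 0.2 s.
2. the flap lies level on the supports (value of joint each of support_left, support_right above 0.145 m and value of joint flap between 1.836 and 1.906 rad), for 0.2 s.
At the end, for the whole second after the job is handed in: both supports at least 145 mm out (of 155), the flap level within 2 degrees (1.836 to 1.906 rad) and at rest on them, the drawer shut within 15 mm (all of step 2 and velocity of joint flap between -0.05 and 0.05 rad/s and value of joint drawer below 0.015 m); the robot touches nothing.
It fails at once if the flap comes down past 45 degrees from upright (1.1 rad) while a support is not out (under 145 mm) (value of joint flap above 1.1 rad and not (value of joint each of support_left, support_right above 0.145 m)).
It fails at once if the flap is dropped or slammed: it turns down faster than 2.5 rad/s (its edge at about 0.6 m/s) (velocity of joint flap above 2.5 rad/s).
It fails at once if the drawer is pulled out by more than 15 mm (value of joint drawer above 0.015 m).
It fails at once if a bystander is shoved by more than 30 mm, or tipped (distance of any of plant_mid, stapler_mid, mug_mid, calculator_mid, tape_dispenser_mid, hole_punch_mid from where it was at the start of the episode above 0.03 m or angle between any of plant_mid, stapler_mid, mug_mid, calculator_mid, tape_dispenser_mid, hole_punch_mid's own z axis and vertical above 0.6 rad).
It also fails if it takes over 64 s, if anything falls off the work surface, if the arm or the gripper's body presses on something with over 40 N, if the wrist force passes 120 N, or if a joint passes its speed limit or range.

ROBOT

A 7-joint arm with a two-finger parallel gripper is mounted at the origin on the work surface. World frame = base frame: x ahead of the robot, y to its left, z up, the work surface at z = 0. Lengths are in m, angles in rad, forces in N, time in s.
With the tool pointing down it reaches from about 0.4 to 0.85 m from the base axis. Payload 6.9 kg.
Tool frame: the origin (TCP) lies between the finger pads; the fingertips stand 14 mm ahead of it and the grasp point (between the pads) lies 5 mm behind it; z points along the fingers, y is the line along which they close (so a half turn about z gives the same grasp; the last joint's range is limited). The gripper opens to 85 mm and grips with 20 to 120 N. Pads are 22 mm wide; open, the fingers measure 114 mm over their backs; the gripper's body (76 mm by 85 mm) begins 54 mm behind the grasp point. The pads swing forward as they close: fully open they stand 13 mm farther back than shut.
Start: joints at [1.435, 0.507, -0.238, 1.5, 0.126, 1.149, -0.155], TCP at [0.149, -0.607, 0.245] pointing down, gripper open.
Joint ranges: [-3.08, 3.08], [-0.24, 2.05], [-1.43, 1.35], [0, 2.5], [-1.52, 4.66], [0.17, 1.96], [-2.89, 2.89]. Speed limits (rad/s): [2.39, 2.39, 3.14, 3.14, 3.14, 3.14, 3.14].

INTERFACE

Orientations are given as a unit quaternion [w, x, y, z].
In Python, from station import bot gives the robot as it stands. The module is installed in compiled form; this text tells all that it offers.
- The arm moves only by the tool apply_moves, never from a script. Its argument "rows" is a list of rows, each an object with "hand": the finger opening in cm, from 0 to 8.54; "offset": the shift along the tool's x, y, z in cm, a list of three; "turn": the turn about the tool's z in rad. In form: [{"hand": hand, "offset": [dx, dy, dz], "turn": turn}, ...]. A call has 1 to 8 rows; each row is the pose to reach, as a shift and turn from the pose commanded when the call began, along the tool's axes at that moment; what a row does not reach only later rows make up. A row lasts 1/10 s, in which the tool goes at most 50 mm and 8.59 degrees, less where a joint would pass 70% of its speed; a pose out of reach is approached as far as the arm can. A call with a gripper value outside its range is refused whole. The fingers move at their own pace and stop on an object; the grip force is fixed at half the most. Time passes only in rows, so rows that repeat a pose let the fingers close. It gives the time, the measured TCP pose, the force, the opening and the grip force at its end, in the units of the state.
- bot.get_state(): the state, without advancing time (a new reading comes with each control period).
- bot.capture(name): name is "side" or "top"; returns (picture, depth): 420x560x3 uint8, red, green, blue; 420x560 float32, m along the optical axis (not along the pixel's ray), 0 where there is no reading.
- bot.camera_model(name): a dict with "fx", "fy", "cx", "cy" (pixels), "origin" and "orientation" of the camera in the world. Camera axes: x right, y down, z forward; pixel columns grow to the right and rows downward; lengths in m; the calibration is good to about 2 mm. A picture is of the moment at which its call begins. camera_model takes no time and is no camera call.
- bot.sign_off(): hands the job in; it is judged then, once.
The state is a dict: "clock": time; "joint_pos": joint angles; "dq": joint speeds; "effort": joint torques, N m; "tcp_pos": TCP position; "tool_rot": TCP orientation; "ft_force": force on the tool from outside, world axes, zero at the start; "ft_torque": the same for the moment, N m; "opening": opening from 0.0 (shut) to 1.0 (fully open); "grasp_force": force on a finger pad.
Only numpy, scipy, OpenCV 4.12 (cv2) and the standard library are available. Lean on these libraries where they do the work, as an engineer would, in place of code of your own. Each camera call takes 0.05 s, during which the arm holds its last target. There are 200 camera calls.

## Working session

There is one attempt and no reset: what is moved stays moved. The work goes in short steps, Python scripts to look and compute and a tool call to move; the robot and the scene stay as the last step left them, time stands still between calls to the robot, and variables do not carry over. Pictures are saved under pics/ and viewed, at most 10 in all, crops included, and the job is handed in when it is done.

Besides the shell and the picture viewer there is one more tool, called after "Emit:" by a JSON object that holds its "name" and its "arguments". apply_moves: Moves the arm, as the interface text tells. Its arguments: {"type":"object","properties":{"rows":{"type":"array"}},"required":["rows"]}

```bash
mkdir -p pics
python3 - <<'E'
from station import bot
import cv2,json,numpy as np
for n in("side","top"):
    p,d=bot.capture(n); cv2.imwrite(f"pics/{n}0.png",p[:,:,::-1]); np.save(f"{n}_d0.npy",d); np.save(f"{n}_p0.npy",p)
    print(n,bot.camera_model(n))
print(bot.get_state())
E
```

```text
side {'fx': 524.9085070839395, 'fy': 524.9085070839395, 'cx': 284.4172075976391, 'cy': 211.98474624022273, 'origin': array([-0.25409167,  0.78834062,  1.32298672]), 'orientation': array([ 0.13936728, -0.35228358,  0.8516064 , -0.36227004])}
top {'fx': 497.56374981112833, 'fy': 497.56374981112833, 'cx': 281.2058597373568, 'cy': 216.9823339139883, 'origin': array([ 0.33013298, -0.07135083,  1.71264899]), 'orientation': array([-0.04923393,  0.71128257, -0.6995522 ,  0.04774768])}
{'clock': 0.1, 'joint_pos': array([ 1.43547924,  0.50826592, -0.23750435,  1.50100607,  0.12569883,
        1.14889925, -0.15475255]), 'dq': array([-1.65352143e-04,  3.73783045e-05, -1.99839612e-04, -3.25593754e-03,
        2.60067818e-04,  8.00901864e-04,  6.43446652e-05]), 'effort': array([-4.53584289e-03, -6.21835613e+01, -2.19433285e+00, -2.50208867e+01,
        1.24568265e-02,  7.92509381e-03, -1.73689466e-05]), 'tcp_pos': array([ 0.1488769 , -0.60658308,  0.24451734]), 'tool_rot': array([-7.87966668e-04,  9.92757415e-01,  1.20133596e-01, -1.13981805e-04]), 'ft_force': array([-0.47365414,  0.26467602, -0.28710856]), 'ft_torque': array([ 0.01258495, -0.01416726,  0.0268198 ]), 'grasp_force': 0.0, 'opening': 0.995256470255168}
```

View pics/side0.png

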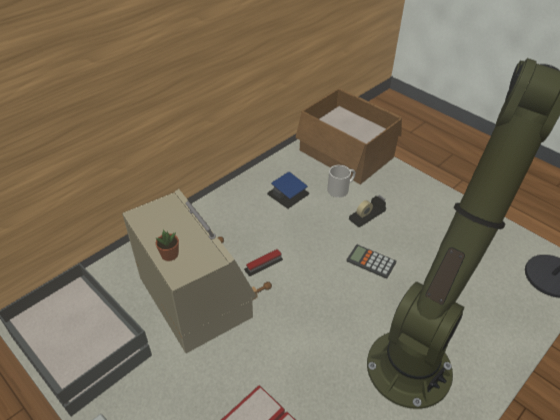

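View pics/top0.png

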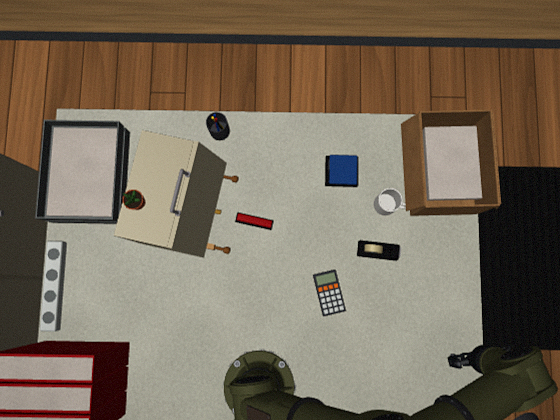

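The top view shows the bureau at (170,195) with its front facing right. The left knob is near (224,250), the right knob near (234,179), the bar near (180,190) and the stapler near (254,221). Next I'll fit the bureau pose.

```bash
cat > h.py <<'E'
import numpy as np,cv2
from scipy.spatial.transform import Rotation as R
def rot(q): return R.from_quat([q[1],q[2],q[3],q[0]])
def cloud(m,d):
    v,u=np.mgrid[:d.shape[0],:d.shape[1]]
    c=np.stack([(u-m['cx'])/m['fx']*d,(v-m['cy'])/m['fy']*d,d],-1)
    w=c@rot(m['orientation']).as_matrix().T+m['origin']; w[d==0]=np.nan; return w
E
python3 - <<'E'
from h import *; from station import bot
W=cloud(bot.camera_model("top"),np.load("top_d0.npy"))
z=W[...,2]; roi=np.zeros(z.shape,bool); roi[110:270,100:245]=1
m=roi&(abs(z-.30)<.008); P=W[m][:,:2]
# keep biggest component
n,l,s,c=cv2.connectedComponentsWithStats(m.astype(np.uint8)); k=1+s[1:,4].argmax(); P=W[l==k]
print(len(P),P[:,2].mean(),cv2.minAreaRect((P[:,:2]*1000).astype(np.float32)))
print(cv2.boxPoints(cv2.minAreaRect((P[:,:2]*1000).astype(np.float32))))
for name,(u,v) in dict(L=(226,250),R=(235,179)).items():
    w=W[v-6:v+7,u-8:u+9].reshape(-1,3); w=w[(w[:,2]>.05)&(w[:,2]<.09)]; print(name,len(w),np.round(w.mean(0),4),np.round(w.min(0),3),np.round(w.max(0),3))
    print(np.round(z[v-5:v+6:1,u-18:u+10]*1000))
b=roi&(z>.325)&(z<.36); b[:, :160]=0; print("bar",b.sum(),W[b].mean(0),W[b].min(0),W[b].max(0))
S=W[205:235,230:280].reshape(-1,3); S=S[S[:,2]>.015]; print("stapler",S.mean(0),cv2.minAreaRect((S[:,:2]*1000).astype(np.float32)),S[:,2].max())
E
```

```text
5958 0.2991043142448454 ((606.0275268554688, 292.4184875488281), (181.09873962402344, 320.9315490722656), 78.55833435058594)
[[430.7884  235.50023]
 [745.3421  171.83696]
 [781.26666 349.33673]
 [466.71295 413.     ]]
L 64 [0.4478 0.1184 0.0713] [0.434 0.102 0.056] [0.458 0.141 0.083]
[[ 81.  80.  79.  90.  90.  84.  80.  65.  -1.   1.  -7.  -1.  -8.  -0.
    2.  -2.  -3.   1.  -1.   5.  -6.  -5.  -9.  -2.  -1.  -1.   2.   3.]
 [ 81.  76.  74.  82.  79.  87.  72.  78.  64.  65.  75.  65.  -3.  -1.
    8.  -3.   1.  75.  71.  68.  66.   2.  -0.   4.   6.  -4.  -4.  -4.]
 [ 87.  79.  81.  80.  87.  85.  78.  67.  71.  69.  70.  74.  68.  66.
   69.  73.  69.  78.  73.  73.  71.  75.  61.  -2.   4.  -4.  -7.  -5.]
 [ 55.  77.  81.  90.  86.  79.  70.  72.  67.  65.  75.  70.  64.  74.
   73.  67.  65.  73.  81.  76.  69.  76.  65.   5. -10.  -1.  -3.  -2.]
 [  7.  -2.   4.   6.  -0.  67.  63.  -5.   3.  -6.  -6.  73.  63.  66.
   76.  68.  79.  72.  74.  74.  74.  76.  nan  -1.   4.  -7.  -2.  -1.]
 [ -0.   1.  -2.  -4.  -4.  -5.  -2.   3.  -2.  -1.  -8.  -4.  -9.  -3.
   -3.  57.  68. 
[... 2021 characters left out ...]
 123. 120. 107.   5.  -2.  -3.   3.   1.   5.  -4.  -3.  -5.
    3.  -1.   4.  -2.  -6.   0.  -4.  -1.  -7.   4.  -7.  -9.  -5.  -1.]
 [130. 132. 121. 118. 104. -11.   3.   4.   2.   2.  -2.  -3.  -2.  -3.
    2.   1.  -5.   2.  -3.   0.  -1.  -2.   3.  -3.   0.   0.  -8.  -3.]
 [128. 122. 115. 113. 109.   1.   1.   2.   3.  -3.  -2.  -2.   2.   7.
    0.  -3.  -8.   2.  -1.  -1.  -1.   4.   3.  -1.  -2.  -2.  -1.  -3.]]
bar 204 [0.59117097 0.22734539 0.34033304] [0.53043119 0.20902317 0.32518257] [0.65540148 0.24539243 0.35261276]
stapler [0.55157779 0.02477245 0.03214476] ((544.8824462890625, 25.245014190673828), (60.56192398071289, 120.04403686523438), 1.3149493932724) 0.04251372889102312
```

The board, bar and knob fits agree. Bureau origin is about (0.560, 0.075) and its x axis points at 78.6°. The left support already stands about 28 mm out. The moves allow no tilt, so I'll work with a vertical tool and grip the front part of the right knob. First I'll travel, via an outward waypoint, to a point above the left knob.

```bash
cat >> h.py <<'E'
O=np.array([.560,.075]); YB=np.radians(78.6)
c,s=np.cos(YB),np.sin(YB); XB=np.array([c,s]); YBv=np.array([-s,c])
def toW(x,y,z): return np.r_[O+x*XB+y*YBv,z]
def toB(p): d=np.asarray(p)[:2]-O; return np.r_[d@XB,d@YBv,p[2]]
def plan(st,*tg):
    "targets (x_b,y_b,z,yaw of tool x in world deg)"
    M=rot(st['tool_rot']).as_matrix(); yaw=np.degrees(np.arctan2(M[1,0],M[0,0]))
    print('now B',toB(st['tcp_pos']).round(4),'yaw',yaw.round(2),'t',st['clock'],'F',st['ft_force'].round(1),'q',st['joint_pos'].round(2),'open',st['opening'],st['grasp_force'],'tilt',M[:,2].round(3))
    for x,y,z,w in tg:
        off=M.T@(toW(x,y,z)-st['tcp_pos'])*100
        dy=(w-yaw+180)%360-180
        print((x,y,z,w),'offset',off.round(2).tolist(),'turn',round(-np.radians(dy),3))
E
python3 - <<'E'
from h import *; from station import bot
st=bot.get_state()
for w in [(.40,-.50,.28),(.55,-.2,.28)]: 
    b=toB(w); plan(st,(*b,78.6))
plan(st,(.018,.12,.20,78.6))
E
```

```text
now B [-0.7494  0.2683  0.2445] yaw 13.8 t 0.1 F [-0.5  0.3 -0.3] q [ 1.44  0.51 -0.24  1.5   0.13  1.15 -0.15] open 0.995256470255168 0.0 tilt [-0.     0.002 -1.   ]
(np.float64(-0.5952810998681503), np.float64(0.04319041722147793), np.float64(0.28), 78.6) offset [26.93, -4.37, -3.54] turn -1.131
now B [-0.7494  0.2683  0.2445] yaw 13.8 t 0.1 F [-0.5  0.3 -0.3] q [ 1.44  0.51 -0.24  1.5   0.13  1.15 -0.15] open 0.995256470255168 0.0 tilt [-0.     0.002 -1.   ]
(np.float64(-0.2715511464247648), np.float64(-0.0445530568580425), np.float64(0.28), 78.6) offset [48.65, -29.92, -3.5] turn -1.131
now B [-0.7494  0.2683  0.2445] yaw 13.8 t 0.1 F [-0.5  0.3 -0.3] q [ 1.44  0.51 -0.24  1.5   0.13  1.15 -0.15] open 0.995256470255168 0.0 tilt [-0.     0.002 -1.   ]
(0.018, 0.12, 0.2, 78.6) offset [46.09, -63.12, 4.55] turn -1.131
```

Emit:
{"name": "apply_moves", "arguments": {"rows": [{"hand":6,"offset":[5,-1,-1],"turn":-0.1},{"hand":6,"offset":[9,-2,-2],"turn":-0.2},{"hand":6,"offset":[13.5,-2.5,-3],"turn":-0.35},{"hand":6,"offset":[18,-3,-3.5],"turn":-0.45},{"hand":6,"offset":[22.5,-4,-3.5],"turn":-0.6},{"hand":6,"offset":[27,-5.5,-3.5],"turn":-0.75},{"hand":6,"offset":[30.5,-9,-3.5],"turn":-0.85},{"hand":6,"offset":[34,-12.5,-3.5],"turn":-1.0}]}}

```text
clock: 0.9
tcp_pos: [0.4505, -0.4028, 0.2795]
tool_rot: [-0.001, 0.812, 0.583, 0.0]
ft_force: [0.7, -0.3, 0.1]
opening: 0.7
grasp_force: 0.0
```

Run:
```python
from h import *; from station import bot
plan(bot.get_state(),(-.22,0.06,.25,78.6),(-.015,.12,.20,78.6),(.018,.12,.20,78.6))
```

```text
now B [-0.49    0.0129  0.2795] yaw 71.35 t 0.9 F [ 0.7 -0.3  0.1] q [ 1.02  0.48 -0.54  1.5   0.25  1.23  0.12] open 0.7000387854721392 0.0 tilt [-0.001  0.001 -1.   ]
(-0.22, 0.06, 0.25, 78.6) offset [26.19, -8.07, 2.98] turn -0.127
(-0.015, 0.12, 0.2, 78.6) offset [45.77, -16.61, 8.0] turn -0.127
(0.018, 0.12, 0.2, 78.6) offset [49.04, -17.02, 8.0] turn -0.127
```

Emit:
{"name": "apply_moves", "arguments": {"rows": [{"hand":6,"offset":[4.5,-1.3,0.5],"turn":-0.03},{"hand":6,"offset":[9,-2.7,1],"turn":-0.06},{"hand":6,"offset":[13.5,-4,1.5],"turn":-0.09},{"hand":6,"offset":[18,-5.5,2],"turn":-0.127},{"hand":6,"offset":[22.5,-7,2.5],"turn":-0.127},{"hand":6,"offset":[27,-8.5,3],"turn":-0.127},{"hand":6,"offset":[31.5,-10,4],"turn":-0.127},{"hand":6,"offset":[36,-12,5],"turn":-0.127}]}}

```text
clock: 1.7
tcp_pos: [0.4525, -0.0237, 0.2301]
tool_rot: [0.0, 0.775, 0.632, 0.0]
ft_force: [1.2, 0.6, 0.2]
opening: 0.705
grasp_force: 0.0
```

Run:
```python
from h import *; from station import bot
plan(bot.get_state(),(.012,.12,.15,78.6),(.012,.12,.064,78.6))
```

```text
now B [-0.118   0.0858  0.2301] yaw 78.33 t 1.7 F [1.2 0.6 0.2] q [ 0.52  0.3  -0.68  1.95  0.23  0.97 -0.48] open 0.7053946875396873 0.0 tilt [ 0.001  0.    -1.   ]
(0.012, 0.12, 0.15, 78.6) offset [12.98, -3.49, 8.01] turn -0.005
(0.012, 0.12, 0.064, 78.6) offset [12.98, -3.49, 16.61] turn -0.005
```

Emit:
{"name": "apply_moves", "arguments": {"rows": [{"hand":6,"offset":[4,-1.2,2.5],"turn":0},{"hand":6,"offset":[8,-2.4,5],"turn":0},{"hand":6,"offset":[11,-3.5,8],"turn":0},{"hand":6,"offset":[13,-3.5,10],"turn":0},{"hand":6,"offset":[13,-3.5,11],"turn":0}]}}

```text
clock: 2.2
tcp_pos: [0.4438, 0.1121, 0.1189]
tool_rot: [-0.001, 0.774, 0.634, -0.0]
ft_force: [-0.4, -0.0, 0.1]
opening: 0.703
grasp_force: 0.0
```

Run:
```python
from h import *; from station import bot
p,d=bot.capture("side"); cv2.imwrite("pics/s1.png",cv2.resize(p[170:350,110:350,::-1],None,fx=3,fy=3,interpolation=cv2.INTER_CUBIC))
plan(bot.get_state(),(.012,.12,.064,78.6))
W=cloud(bot.camera_model("side"),d)
# knob pixels: brownish saturated
h=cv2.cvtColor(p,cv2.COLOR_RGB2HSV); m=(h[...,1]>120)&(h[...,0]<20)&(W[...,2]>.045)&(W[...,2]<.1)
n,l,s,c=cv2.connectedComponentsWithStats(m.astype(np.uint8))
for k in range(1,n):
    if s[k,4]>15: print(s[k],np.median([toB(q) for q in W[l==k]],0).round(4),np.max([toB(q) for q in W[l==k]],0).round(3),np.min([toB(q) for q in W[l==k]],0).round(3))
```

```text
now B [0.0112 0.1213 0.1181] yaw 78.54 t 2.25 F [-0.6 -0.2 -1.4] q [ 0.14  0.47 -0.61  2.09  0.41  0.7  -0.95] open 0.6988914572125584 0.0 tilt [-0.003 -0.    -1.   ]
(0.012, 0.12, 0.064, 78.6) offset [0.09, 0.14, 5.41] turn -0.001
[258 283  12   8  19] [0.0248 0.1207 0.0743] [0.051 0.127 0.082] [0.014 0.116 0.067]
```

View pics/s1.png

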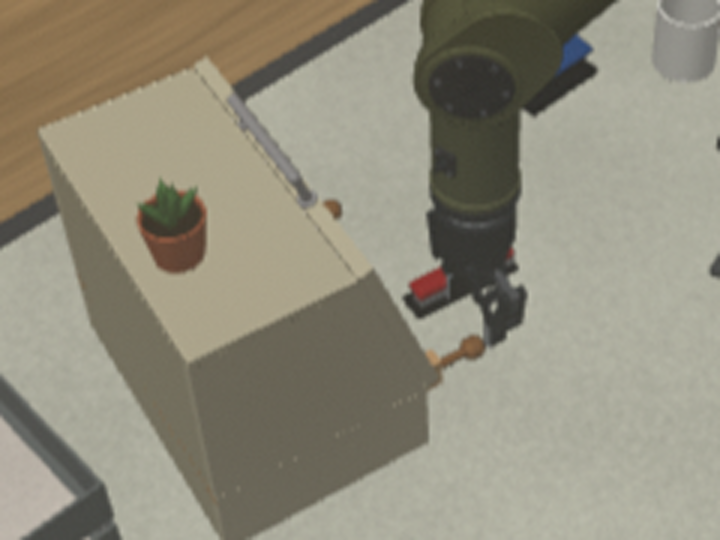

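The knob sits at crop (470,347), directly below the open fingers, and the support front is slightly out. Next I descend and close.

Emit:
{"name": "apply_moves", "arguments": {"rows": [{"hand":6,"offset":[0.4,0.1,2],"turn":0},{"hand":6,"offset":[0.4,0.1,4],"turn":0},{"hand":6,"offset":[0.4,0.1,5.4],"turn":0},{"hand":0.5,"offset":[0.4,0.1,5.4],"turn":0},{"hand":0.5,"offset":[0.4,0.1,5.4],"turn":0},{"hand":0.5,"offset":[0.4,0.1,5.4],"turn":0},{"hand":0.5,"offset":[0.4,0.1,5.4],"turn":0},{"hand":0.5,"offset":[0.4,0.1,5.4],"turn":0}]}}

```text
clock: 3.05
tcp_pos: [0.446, 0.1123, 0.0674]
tool_rot: [0.0, 0.775, 0.632, -0.0]
ft_force: [-3.1, -0.1, 7.4]
opening: 0.248
grasp_force: 58.9
```

Run:
```python
from h import *; from station import bot
plan(bot.get_state(),(-.105,.12,.064,78.6))
```

```text
now B [0.0141 0.1192 0.0674] yaw 78.34 t 3.05 F [-3.1 -0.1  7.4] q [ 0.07  0.55 -0.53  2.14  0.51  0.58 -1.04] open 0.24784675655847635 58.862860282097245 tilt [ 0.    -0.001 -1.   ]
(-0.105, 0.12, 0.064, 78.6) offset [-11.91, -0.03, 0.35] turn -0.005
```

Emit:
{"name": "apply_moves", "arguments": {"rows": [{"hand":0.5,"offset":[-0.5,0,-0.3],"turn":0},{"hand":0.5,"offset":[-2,0,-0.3],"turn":0},{"hand":0.5,"offset":[-4,0,-0.3],"turn":0},{"hand":0.5,"offset":[-6,0,-0.3],"turn":0},{"hand":0.5,"offset":[-8,0,-0.3],"turn":0},{"hand":0.5,"offset":[-10,0,-0.3],"turn":0},{"hand":0.5,"offset":[-11,0,-0.3],"turn":0},{"hand":0.5,"offset":[-11.5,0,-0.3],"turn":0}]}}

```text
clock: 3.85
tcp_pos: [0.4227, -0.0017, 0.068]
tool_rot: [-0.001, 0.776, 0.631, -0.0]
ft_force: [6.5, 0.5, -36.8]
opening: 0.242
grasp_force: 63.6
```

Emit:
{"name": "apply_moves", "arguments": {"rows": [{"hand":0.5,"offset":[-0.5,0,0],"turn":0},{"hand":0.5,"offset":[-1,0,0],"turn":0}]}}

```text
clock: 4.05
tcp_pos: [0.4222, -0.0052, 0.0681]
tool_rot: [-0.003, 0.774, 0.633, 0.004]
ft_force: [6.8, 32.3, -46.9]
opening: 0.241
grasp_force: 62.5
```

Run:
```python
from h import *; from station import bot
p,d=bot.capture("side"); cv2.imwrite("pics/s2.png",cv2.resize(p[170:350,110:350,::-1],None,fx=3,fy=3,interpolation=cv2.INTER_CUBIC))
plan(bot.get_state(),(-.105,.12,.064,78.6))
```

```text
now B [-0.1056  0.1194  0.0681] yaw 78.54 t 4.1 F [  7.4  19.1 -42.3] q [ 0.35  0.51 -0.56  2.24  0.53  0.52 -0.81] open 0.2443443710294792 63.011322946103974 tilt [ 0.002  0.01  -1.   ]
(-0.105, 0.12, 0.064, 78.6) offset [0.06, -0.06, 0.41] turn -0.001
```

View pics/s2.png

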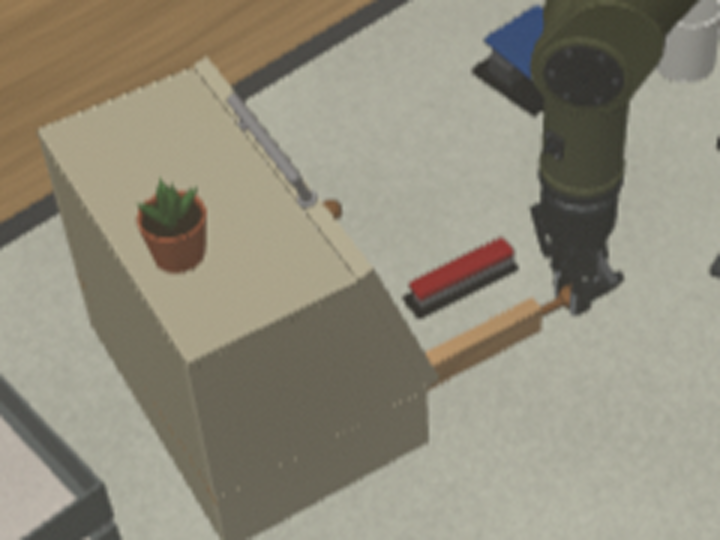

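The left support is at its stop: the pull force rose to about 30 N, and the picture shows the bar well out, ending at the knob near (568,295). Next I relax, open, lift and go to the right knob.

Emit:
{"name": "apply_moves", "arguments": {"rows": [{"hand":0.5,"offset":[0.7,0,0.3],"turn":0},{"hand":6,"offset":[0.7,0,0.3],"turn":0},{"hand":6,"offset":[0.7,0,0.3],"turn":0},{"hand":6,"offset":[0.7,0,0.3],"turn":0},{"hand":6,"offset":[0.7,0,-3],"turn":0},{"hand":6,"offset":[0.7,0,-7],"turn":0},{"hand":6,"offset":[0.7,0,-10],"turn":0},{"hand":6,"offset":[0.7,0,-10],"turn":0}]}}

```text
clock: 4.9
tcp_pos: [0.4245, -0.0028, 0.1728]
tool_rot: [0.002, 0.775, 0.631, 0.002]
ft_force: [0.8, 0.7, -0.7]
opening: 0.701
grasp_force: 0.0
```

Run:
```python
from h import *; from station import bot
p,d=bot.capture("side")
W=cloud(bot.camera_model("side"),d)
h=cv2.cvtColor(p,cv2.COLOR_RGB2HSV); m=(h[...,1]>90)&(h[...,0]<20)&(W[...,2]>.04)&(W[...,2]<.1); m[:,:200]=0;m[:,340:]=0
n,l,s,c=cv2.connectedComponentsWithStats(m.astype(np.uint8))
for k in range(1,n):
    B=np.array([toB(q) for q in W[l==k]])
    if s[k,4]>8: print(s[k],np.median(B,0).round(4),B.max(0).round(3),B.min(0).round(3))
plan(bot.get_state(),(-.06,-.12,.17,78.6),(.0,-.12,.17,78.6),(.033,-.12,.13,78.6),(.033,-.12,.067,78.6))
```

```text
[ 200    0  140   72 1535] [-0.8421 -1.2356  0.0706] [-0.413 -1.138  0.1  ] [-1.431 -1.37   0.04 ]
[333 156   7   8  31] [-0.5238 -0.2326  0.0862] [-0.51  -0.211  0.098] [-0.546 -0.268  0.041]
[219 237   4   5  16] [ 0.0455 -0.1176  0.0737] [ 0.049 -0.111  0.081] [ 0.037 -0.125  0.066]
[253 266  49  29 286] [0.0042 0.1223 0.0806] [0.07  0.13  0.093] [-0.101  0.109  0.051]
now B [-0.1036  0.1182  0.1711] yaw 78.28 t 4.95 F [-0.4 -0.2 -0.9] q [ 0.49  0.35 -0.72  2.11  0.32  0.79 -0.63] open 0.7013100348788307 0.0 tilt [ 0.004 -0.001 -1.   ]
(-0.06, -0.12, 0.17, 78.6) offset [4.5, 23.8, 0.22] turn -0.006
(0.0, -0.12, 0.17, 78.6) offset [10.5, 23.76, 0.22] turn -0.006
(0.033, -0.12, 0.13, 78.6) offset [13.8, 23.73, 4.22] turn -0.006
(0.033, -0.12, 0.067, 78.6) offset [13.8, 23.7, 10.52] turn -0.006
```

Emit:
{"name": "apply_moves", "arguments": {"rows": [{"hand":6,"offset":[0.8,4,0],"turn":0},{"hand":6,"offset":[1.6,8,0],"turn":0},{"hand":6,"offset":[2.4,12,0],"turn":0},{"hand":6,"offset":[3.2,16,0],"turn":0},{"hand":6,"offset":[4,20,0],"turn":0},{"hand":6,"offset":[4.5,23.8,0.2],"turn":0},{"hand":6,"offset":[4.5,23.8,0.2],"turn":0}]}}

```text
clock: 5.65
tcp_pos: [0.6678, -0.0077, 0.1642]
tool_rot: [-0.0, 0.776, 0.631, -0.0]
ft_force: [-0.1, -0.4, 0.2]
opening: 0.702
grasp_force: 0.0
```

Run:
```python
from h import *; from station import bot
for n in("side","top"):
    p,d=bot.capture(n)
    W=cloud(bot.camera_model(n),d); m=W.copy(); B=np.stack([(W[...,:2]-O)@XB,(W[...,:2]-O)@YBv,W[...,2]],-1)
    k=(abs(B[...,1]-.12)<.02)&(B[...,2]>.05)&(B[...,2]<.1)&(B[...,0]<.08)
    x=B[k]; 
    # profile of width along x
    for a in np.arange(-.13,.08,.006):
        q=x[(x[:,0]>=a)&(x[:,0]<a+.006)]
        if len(q): print(n,round(a,3),len(q),q[:,1].min().round(3),q[:,1].max().round(3),np.median(q[:,2]).round(3), np.median(p[k][(x[:,0]>=a)&(x[:,0]<a+.006)],0))
plan(bot.get_state(),(.0,-.12,.17,78.6),(.032,-.12,.13,78.6),(.032,-.12,.067,78.6))
```

```text
side -0.112 2 0.113 0.119 0.072 [151.  147.5 132.5]
side -0.106 15 0.114 0.129 0.074 [119.  94.  72.]
side -0.1 15 0.107 0.13 0.072 [124.  95.  69.]
side -0.094 17 0.108 0.129 0.072 [124.  95.  69.]
side -0.088 7 0.113 0.126 0.072 [119.  90.  64.]
side -0.082 6 0.116 0.126 0.072 [115.5  90.5  68.5]
side -0.076 7 0.112 0.123 0.07 [125. 105.  90.]
side -0.07 8 0.114 0.124 0.072 [121.5  93.5  68.5]
side -0.064 4 0.115 0.123 0.071 [135.5 124.  106. ]
side -0.058 12 0.111 0.128 0.08 [135.5 126.  104. ]
side -0.052 23 0.11 0.129 0.08 [126. 104.  78.]
side -0.046 20 0.108 0.127 0.08 [160.5 130.5  96.5]
side -0.04 19 0.108 0.129 0.078 [127. 106.  81.]
side -0.034 21 0.108 0.128 0.077 [120. 100.  79.]
side -0.028 20 0.108 0.128 0.08 [146.5 120.   89.5]
side -0.022 24 0.106 0.128 0.079 [162.  132.5  97.5]
side -0.016 21 0.107 0.128 0.08 [139. 115.  94.]
side -0.01 19 0.11 0.129 0.078 [123. 102.  78.]
side -0.004 21 0.108 0.132 0.081 [156. 128.  95.]
side 0.002 22 0.11 0.129 0.079 [127.5 107.   82. ]
side 0.008 24 0.109 0.13 0.077 [123.5 102.5  79. ]
side 0.014 19 0.106 0.13 0.074 [114. 100.  7
[... 1765 characters left out ...]
top 0.038 11 0.111 0.127 0.084 [202. 157.  98.]
top 0.044 12 0.11 0.127 0.084 [203.5 157.5  99. ]
top 0.05 9 0.111 0.127 0.082 [206. 158. 101.]
top 0.056 11 0.111 0.127 0.081 [207. 159. 100.]
top 0.062 10 0.109 0.126 0.081 [206.5 159.5 102.5]
top 0.068 13 0.111 0.127 0.083 [210. 163. 103.]
top 0.074 11 0.112 0.134 0.084 [209. 159. 100.]
now B [-0.0595 -0.1183  0.165 ] yaw 78.36 t 5.75 F [-0.4  0.6  0.6] q [ 0.32  0.69 -0.63  1.49  0.43  1.11 -0.6 ] open 0.7061445626786221 0.0 tilt [-0.003  0.    -1.   ]
(0.0, -0.12, 0.17, 78.6) offset [5.95, 0.15, -0.5] turn -0.004
(0.032, -0.12, 0.13, 78.6) offset [9.16, 0.15, 3.5] turn -0.004
(0.032, -0.12, 0.067, 78.6) offset [9.16, 0.17, 9.8] turn -0.004
```

The left support front is at x_b≈-0.063, where -0.065 is the full stop, so it is fully out. Next I go to the front part of the right knob.

Emit:
{"name": "apply_moves", "arguments": {"rows": [{"hand":6,"offset":[4,0.1,0.5],"turn":0},{"hand":6,"offset":[7,0.1,2],"turn":0},{"hand":6,"offset":[9.3,0.1,4],"turn":0},{"hand":6,"offset":[9.3,0.1,7],"turn":0},{"hand":6,"offset":[9.3,0.1,9.7],"turn":0},{"hand":6,"offset":[9.3,0.1,9.7],"turn":0}]}}

```text
clock: 6.35
tcp_pos: [0.6807, 0.0832, 0.0662]
tool_rot: [-0.002, 0.775, 0.632, -0.004]
ft_force: [-0.5, -1.1, -0.2]
opening: 0.705
grasp_force: 0.0
```

Emit:
{"name": "apply_moves", "arguments": {"rows": [{"hand":0.5,"offset":[0,0,0],"turn":0},{"hand":0.5,"offset":[0,0,0],"turn":0},{"hand":0.5,"offset":[0,0,0],"turn":0},{"hand":0.5,"offset":[0,0,0],"turn":0},{"hand":0.5,"offset":[0,0,0],"turn":0}]}}

```text
clock: 6.85
tcp_pos: [0.6852, 0.0843, 0.0726]
tool_rot: [0.001, 0.775, 0.632, 0.001]
ft_force: [-2.2, -0.0, 6.1]
opening: 0.237
grasp_force: 58.5
```

Run:
```python
from h import *; from station import bot
plan(bot.get_state(),(-.105,-.12,.067,78.6))
```

```text
now B [ 0.0339 -0.1208  0.0726] yaw 78.34 t 6.85 F [-2.2 -0.   6.1] q [ 0.15  0.81 -0.58  1.51  0.5   0.97 -0.77] open 0.23711413331803052 58.53899232206459 tilt [ 0.003  0.    -1.   ]
(-0.105, -0.12, 0.067, 78.6) offset [-13.89, -0.02, 0.55] turn -0.004
```

Emit:
{"name": "apply_moves", "arguments": {"rows": [{"hand":0.5,"offset":[-0.5,0,0],"turn":0},{"hand":0.5,"offset":[-2,0,0],"turn":0},{"hand":0.5,"offset":[-4,0,0],"turn":0},{"hand":0.5,"offset":[-6.5,0,0],"turn":0},{"hand":0.5,"offset":[-9,0,0],"turn":0},{"hand":0.5,"offset":[-11.5,0,0],"turn":0},{"hand":0.5,"offset":[-13.5,0,0],"turn":0},{"hand":0.5,"offset":[-14.5,0,0],"turn":0}]}}

```text
clock: 7.65
tcp_pos: [0.6558, -0.0601, 0.0725]
tool_rot: [0.001, 0.776, 0.631, 0.001]
ft_force: [-0.1, 1.9, 7.7]
opening: 0.234
grasp_force: 59.6
```

Emit:
{"name": "apply_moves", "arguments": {"rows": [{"hand":0.5,"offset":[-0.5,0,0],"turn":0},{"hand":0.5,"offset":[-1,0,0],"turn":0}]}}

```text
clock: 7.85
tcp_pos: [0.6556, -0.0612, 0.0726]
tool_rot: [-0.001, 0.774, 0.633, 0.006]
ft_force: [5.4, 21.8, -1.0]
opening: 0.236
grasp_force: 58.3
```

Run:
```python
from h import *; from station import bot
plan(bot.get_state(),(-.12,-.12,.067,78.6))
```

```text
now B [-0.1147 -0.1207  0.0726] yaw 78.54 t 7.85 F [ 5.4 21.8 -1. ] q [ 0.4   0.78 -0.6   1.61  0.51  0.91 -0.59] open 0.23584275069585506 58.253652452613096 tilt [ 0.007  0.01  -1.   ]
(-0.12, -0.12, 0.067, 78.6) offset [-0.54, -0.07, 0.55] turn -0.001
```

Emit:
{"name": "apply_moves", "arguments": {"rows": [{"hand":0.5,"offset":[0.6,0,0],"turn":0},{"hand":6,"offset":[0.6,0,0],"turn":0},{"hand":6,"offset":[0.6,0,0],"turn":0},{"hand":6,"offset":[0.6,0,0],"turn":0},{"hand":6,"offset":[0.6,0,-4],"turn":0},{"hand":6,"offset":[-2,0,-8],"turn":0},{"hand":6,"offset":[-6,2,-12],"turn":0},{"hand":6,"offset":[-10,4,-16],"turn":0}]}}

```text
clock: 8.65
tcp_pos: [0.668, -0.1605, 0.2188]
tool_rot: [0.0, 0.775, 0.632, -0.0]
ft_force: [2.1, -1.1, -0.2]
opening: 0.704
grasp_force: 0.0
```

Run:
```python
from h import *; from station import bot
for n in("side","top"):
    p,d=bot.capture(n)
    W=cloud(bot.camera_model(n),d); B=np.stack([(W[...,:2]-O)@XB,(W[...,:2]-O)@YBv,W[...,2]],-1)
    for y in(.12,-.12):
        k=(abs(B[...,1]-y)<.02)&(B[...,2]>.05)&(B[...,2]<.1)&(B[...,0]<.08)&(B[...,0]>-.16); x=B[k]
        print(n,y,len(x),'knob front',np.sort(x[:,0])[:6].round(4),'support front', np.sort(x[x[:,2]>.079][:,0])[:6].round(4), 'hi-z bins',[(round(a,3),np.median(x[(x[:,0]>=a)&(x[:,0]<a+.006)][:,2]).round(3)) for a in np.arange(-.082,-.04,.006)])
    if n=="top":
        b=(B[...,2]>.325)&(B[...,2]<.36)&(abs(B[...,1])<.07)&(B[...,0]>.1)&(B[...,0]<.2); q=B[b]; print('bar',len(q),q.mean(0),q.min(0),q.max(0),np.median(q,0))
    cv2.imwrite(f"pics/{n}3.png",p[:,:,::-1])
plan(bot.get_state(),(.155,0,.42,78.6+90),(.155,0,.42,78.6-90),(0,-.0,.40,-11.4))
```

```text
side 0.12 516 knob front [-0.108  -0.1065 -0.1058 -0.1054 -0.1051 -0.1033] support front [-0.1054 -0.0959 -0.0906 -0.0881 -0.0846 -0.0572] hi-z bins [(np.float64(-0.082), np.float64(0.07)), (np.float64(-0.076), np.float64(0.072)), (np.float64(-0.07), np.float64(0.07)), (np.float64(-0.064), np.float64(0.067)), (np.float64(-0.058), np.float64(0.075)), (np.float64(-0.052), np.float64(0.081)), (np.float64(-0.046), np.float64(0.081))]
side -0.12 408 knob front [-0.1138 -0.1117 -0.1086 -0.1083 -0.1079 -0.107 ] support front [-0.1065 -0.1048 -0.0944 -0.0606 -0.0594 -0.0583] hi-z bins [(np.float64(-0.082), np.float64(0.069)), (np.float64(-0.076), np.float64(0.067)), (np.float64(-0.07), np.float64(0.071)), (np.float64(-0.064), np.float64(0.068)), (np.float64(-0.058), np.float64(0.075)), (np.float64(-0.052), np.float64(0.077)), (np.float64(-0.046), np.float64(0.08))]
top 0.12 327 knob front [-0.1123 -0.1121 -0.1111 -0.1107 -0.1103 -0.1101] support front [-0.1036 -0.1028 -0.1006 -0.1002 -0.0592 -0.0587] hi-z bins [(np.float64(-0.082), np.float64(0.069)), (np.float64(-0.076), np.float64(0.069)),
[... 485 characters left out ...]
4(-0.064), np.float64(0.083)), (np.float64(-0.058), np.float64(0.08)), (np.float64(-0.052), np.float64(0.08)), (np.float64(-0.046), np.float64(0.079))]
bar 205 [ 0.1554791  -0.00058684  0.34037955] [ 0.14720557 -0.06563442  0.32618538] [0.16343247 0.06144843 0.34826033] [ 1.54958894e-01 -1.96603396e-04  3.40790524e-01]
now B [-0.2159 -0.1561  0.2213] yaw 77.81 t 8.75 F [ 1.  -0.5  0.8] q [ 0.55  0.68 -0.66  1.34  0.42  1.25 -0.34] open 0.7064139987511251 0.0 tilt [ 0.007 -0.005 -1.   ]
(0.155, 0, 0.42, 168.6) offset [36.79, -15.96, -20.14] turn -1.585
(0.155, 0, 0.42, -11.400000000000006) offset [36.79, -15.96, -20.14] turn 1.557
(0, -0.0, 0.4, -11.4) offset [21.3, -15.76, -18.08] turn 1.557
```

Both supports hit their stops. They measure about 152 and 155 mm out, and the bar is confirmed at x_b 0.155, z 0.337. Next I rise and turn a quarter.

Emit:
{"name": "apply_moves", "arguments": {"rows": [{"hand":6,"offset":[2,-1,-4],"turn":0.14},{"hand":6,"offset":[4,-2,-8],"turn":0.28},{"hand":6,"offset":[6,-4,-12],"turn":0.42},{"hand":6,"offset":[8,-6,-15],"turn":0.56},{"hand":6,"offset":[10,-8,-18],"turn":0.7},{"hand":6,"offset":[12,-10,-20],"turn":0.84},{"hand":6,"offset":[16,-13,-20],"turn":0.98},{"hand":6,"offset":[20,-15,-20],"turn":1.12}]}}

```text
clock: 9.55
tcp_pos: [0.5603, 0.0679, 0.4177]
tool_rot: [0.0, 0.993, 0.12, 0.001]
ft_force: [0.8, 0.7, -0.7]
opening: 0.698
grasp_force: 0.0
```

Run:
```python
from h import *; from station import bot
plan(bot.get_state(),(.10,0,.42,-11.4),(.155,0,.42,-11.4),(.155,0,.334,-11.4))
```

```text
now B [-0.0069 -0.0017  0.4177] yaw 13.77 t 9.55 F [ 0.8  0.7 -0.7] q [ 0.15  0.34 -0.48  1.32  0.16  1.51 -1.65] open 0.6980928352221767 0.0 tilt [ 0.001 -0.    -1.   ]
(0.1, 0, 0.42, -11.4) offset [4.39, -9.75, -0.23] turn 0.439
(0.155, 0, 0.42, -11.4) offset [6.73, -14.73, -0.23] turn 0.439
(0.155, 0, 0.334, -11.4) offset [6.72, -14.73, 8.37] turn 0.439
```

Joint 7 is heading towards its limit this way, so I'll take the half-turn-equivalent grasp and turn back.

Emit:
{"name": "apply_moves", "arguments": {"rows": [{"hand":5,"offset":[0,0,0],"turn":-0.14},{"hand":5,"offset":[0,0,0],"turn":-0.28},{"hand":5,"offset":[0,0,0],"turn":-0.42},{"hand":5,"offset":[0,0,0],"turn":-0.56},{"hand":5,"offset":[0,0,0],"turn":-0.7},{"hand":5,"offset":[0,0,0],"turn":-0.84},{"hand":5,"offset":[0,0,0],"turn":-0.98},{"hand":5,"offset":[0,0,0],"turn":-1.12}]}}

```text
clock: 10.35
tcp_pos: [0.5614, 0.0667, 0.4164]
tool_rot: [-0.0, 0.773, 0.634, -0.001]
ft_force: [-1.1, 0.3, 0.5]
opening: 0.586
grasp_force: 0.0
```

Emit:
{"name": "apply_moves", "arguments": {"rows": [{"hand":5,"offset":[0,0,0],"turn":-0.14},{"hand":5,"offset":[0,0,0],"turn":-0.28},{"hand":5,"offset":[0,0,0],"turn":-0.42},{"hand":5,"offset":[0,0,0],"turn":-0.56},{"hand":5,"offset":[0,0,0],"turn":-0.7},{"hand":5,"offset":[0,0,0],"turn":-0.84},{"hand":5,"offset":[0,0,0],"turn":-0.98},{"hand":5,"offset":[0,0,0],"turn":-1.12}]}}

```text
clock: 11.15
tcp_pos: [0.5615, 0.0666, 0.4164]
tool_rot: [-0.0, 0.319, 0.948, -0.0]
ft_force: [0.8, 0.4, 0.1]
opening: 0.583
grasp_force: 0.0
```

Emit:
{"name": "apply_moves", "arguments": {"rows": [{"hand":5,"offset":[0,0,0],"turn":-0.14},{"hand":5,"offset":[0,0,0],"turn":-0.28},{"hand":5,"offset":[0,0,0],"turn":-0.42},{"hand":5,"offset":[0,0,0],"turn":-0.46},{"hand":5,"offset":[0,0,0],"turn":-0.46}]}}

```text
clock: 11.65
tcp_pos: [0.5616, 0.0666, 0.4163]
tool_rot: [-0.001, 0.097, 0.995, -0.0]
ft_force: [-0.0, 0.6, 0.2]
opening: 0.583
grasp_force: 0.0
```

Run:
```python
from h import *; from station import bot
plan(bot.get_state(),(.155,0,.42,168.6),(.155,0,.36,168.6),(.155,0,.334,168.6))
```

```text
now B [-0.008  -0.0032  0.4163] yaw 168.9 t 11.65 F [-0.   0.6  0.2] q [ 0.48  0.48 -1.12  1.32  0.43  1.6   0.8 ] open 0.5829574602607346 0.0 tilt [-0.001 -0.    -1.   ]
(0.155, 0, 0.42, 168.6) offset [0.24, 16.3, -0.37] turn 0.005
(0.155, 0, 0.36, 168.6) offset [0.23, 16.3, 5.63] turn 0.005
(0.155, 0, 0.334, 168.6) offset [0.23, 16.3, 8.23] turn 0.005
```

Emit:
{"name": "apply_moves", "arguments": {"rows": [{"hand":5,"offset":[0.2,4,-0.3],"turn":0},{"hand":5,"offset":[0.2,8,-0.3],"turn":0},{"hand":5,"offset":[0.2,12,-0.3],"turn":0},{"hand":5,"offset":[0.2,15.5,-0.3],"turn":0},{"hand":5,"offset":[0.2,16.3,2],"turn":0},{"hand":5,"offset":[0.2,16.3,3.5],"turn":0},{"hand":5,"offset":[0.2,16.3,3.5],"turn":0}]}}

```text
clock: 12.35
tcp_pos: [0.5907, 0.227, 0.3795]
tool_rot: [-0.002, 0.097, 0.995, -0.001]
ft_force: [-0.3, -0.2, 0.4]
opening: 0.586
grasp_force: 0.0
```

Run:
```python
from h import *; from station import bot
p,d=bot.capture("side"); cv2.imwrite("pics/s4.png",cv2.resize(p[150:300,120:320,::-1],None,fx=4,fy=4,interpolation=cv2.INTER_CUBIC))
plan(bot.get_state(),(.155,0,.36,168.6),(.155,0,.334,168.6))
```

```text
now B [ 0.1549 -0.0004  0.3811] yaw 168.83 t 12.4 F [0.1 0.  0.2] q [ 0.12  0.6  -1.05  1.21  0.51  1.61  0.55] open 0.5845833235068363 0.0 tilt [-0.002 -0.001 -1.   ]
(0.155, 0, 0.36, 168.6) offset [0.04, 0.01, 2.11] turn 0.004
(0.155, 0, 0.334, 168.6) offset [0.03, 0.02, 4.71] turn 0.004
```

View pics/s4.png

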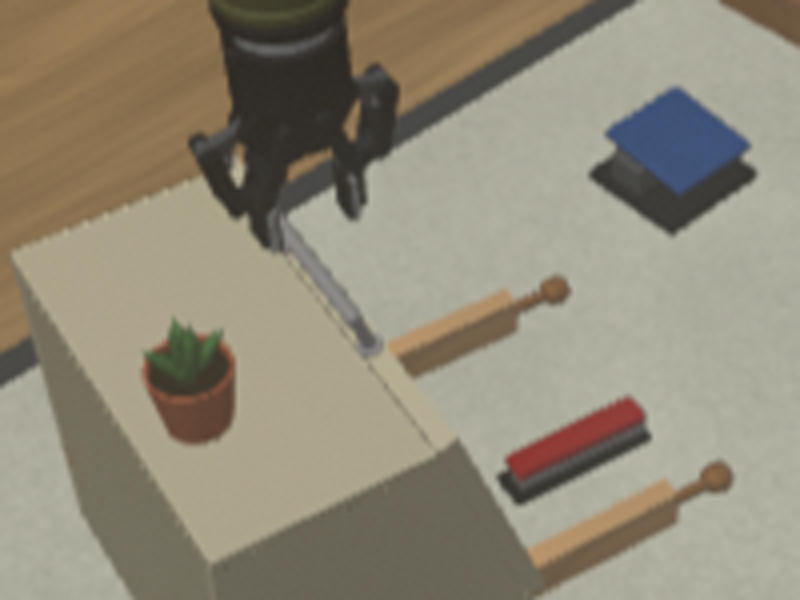

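Both supports are out, with the knobs at (553,289) and (715,477). The open fingers straddle the bar near its far part, around (300,240). Next I descend 46 mm and close.

Emit:
{"name": "apply_moves", "arguments": {"rows": [{"hand":5,"offset":[0,0,2],"turn":0},{"hand":5,"offset":[0,0,4],"turn":0},{"hand":5,"offset":[0,0,4.6],"turn":0},{"hand":0,"offset":[0,0,4.6],"turn":0},{"hand":0,"offset":[0,0,4.6],"turn":0},{"hand":0,"offset":[0,0,4.6],"turn":0},{"hand":0,"offset":[0,0,4.6],"turn":0},{"hand":0,"offset":[0,0,4.6],"turn":0}]}}

```text
clock: 13.2
tcp_pos: [0.5916, 0.2282, 0.3375]
tool_rot: [0.001, 0.097, 0.995, 0.001]
ft_force: [1.2, 1.8, 5.9]
opening: 0.111
grasp_force: 58.7
```

```bash
cat >> h.py <<'E'
def arc(st,ang,z0=0.,r=.2461,x0=.0):
    "offsets (cm, tool axes) relative to present pose for flap angles ang; TCP taken as bar + (x0,z0)"
    M=rot(st['tool_rot']).as_matrix()
    for a in ang:
        f=.3-a; x=.09+.246*np.sin(f)-.008*np.cos(f); z=.1+.246*np.cos(f)+.008*np.sin(f)
        print(round(a,3),(M.T@(toW(x+x0,0,z+z0)-st['tcp_pos'])*100).round(2).tolist())
E
python3 - <<'E'
from h import *; from station import bot
st=bot.get_state(); plan(st); arc(st,[0]); arc(st,np.arange(.06,.9,.06))
E
```

```text
now B [ 0.1564 -0.0007  0.3375] yaw 168.9 t 13.2 F [1.2 1.8 5.9] q [ 0.13  0.62 -1.05  1.3   0.53  1.5   0.52] open 0.11068320474329185 58.74873161315918 tilt [ 0.002  0.002 -1.   ]
0 [0.07, -0.14, 0.01]
0.06 [0.07, -1.57, -0.34]
0.12 [0.08, -3.02, -0.6]
0.18 [0.09, -4.49, -0.78]
0.24 [0.1, -5.96, -0.87]
0.3 [0.1, -7.44, -0.87]
0.36 [0.11, -8.91, -0.78]
0.42 [0.12, -10.38, -0.6]
0.48 [0.13, -11.83, -0.34]
0.54 [0.14, -13.27, 0.01]
0.6 [0.14, -14.68, 0.45]
0.66 [0.15, -16.06, 0.97]
0.72 [0.16, -17.41, 1.57]
0.78 [0.17, -18.72, 2.25]
0.84 [0.18, -19.98, 3.01]
0.9 [0.18, -21.2, 3.85]
```

Emit:
{"name": "apply_moves", "arguments": {"rows": [{"hand":0,"offset":[0,-0.7,-0.2],"turn":0},{"hand":0,"offset":[0,-1.8,-0.45],"turn":0},{"hand":0,"offset":[0,-3.2,-0.7],"turn":0},{"hand":0,"offset":[0,-4.5,-0.8],"turn":0},{"hand":0,"offset":[0,-5.8,-0.9],"turn":0},{"hand":0,"offset":[0,-7.3,-0.9],"turn":0},{"hand":0,"offset":[0,-8.3,-0.8],"turn":0},{"hand":0,"offset":[0,-8.8,-0.8],"turn":0}]}}

```text
clock: 14.0
tcp_pos: [0.5735, 0.139, 0.3441]
tool_rot: [-0.001, 0.097, 0.995, -0.001]
ft_force: [-1.2, 0.5, 2.2]
opening: 0.111
grasp_force: 61.6
```

Run:
```python
from h import *; from station import bot
st=bot.get_state(); plan(st)
b=toB(st['tcp_pos']); print('flap angle est',.3-np.arctan2(b[0]-.09,b[2]-.1)-.0325,'r',np.hypot(b[0]-.09,b[2]-.1))
arc(st,[.34,.36,.38]); arc(st,np.arange(.42,.9,.06))
```

```text
now B [ 0.0654 -0.0006  0.3441] yaw 168.81 t 14.0 F [-1.2  0.5  2.2] q [ 0.33  0.55 -1.09  1.41  0.48  1.47  0.63] open 0.11068906223880466 61.556886434555054 tilt [-0.001 -0.001 -1.   ]
flap angle est 0.36799809913436066 r 0.24536386270827582
0.34 [0.06, 0.68, -0.14]
0.36 [0.06, 0.19, -0.1]
0.38 [0.06, -0.3, -0.04]
0.42 [0.06, -1.28, 0.09]
0.48 [0.07, -2.73, 0.36]
0.54 [0.07, -4.16, 0.71]
0.6 [0.08, -5.57, 1.16]
0.66 [0.08, -6.95, 1.68]
0.72 [0.09, -8.3, 2.29]
0.78 [0.09, -9.6, 2.98]
0.84 [0.1, -10.87, 3.74]
0.9 [0.1, -12.08, 4.58]
```

Emit:
{"name": "apply_moves", "arguments": {"rows": [{"hand":0,"offset":[0,-0.7,0.1],"turn":0},{"hand":0,"offset":[0,-1.9,0.25],"turn":0},{"hand":0,"offset":[0,-3.4,0.55],"turn":0},{"hand":0,"offset":[0,-4.9,1.0],"turn":0},{"hand":0,"offset":[0,-6.3,1.5],"turn":0},{"hand":0,"offset":[0,-7.7,2.05],"turn":0},{"hand":0,"offset":[0,-9.0,2.7],"turn":0},{"hand":0,"offset":[0,-9.6,3.0],"turn":0}]}}

```text
clock: 14.8
tcp_pos: [0.5544, 0.0442, 0.3123]
tool_rot: [-0.002, 0.098, 0.995, -0.001]
ft_force: [-3.0, 0.4, -2.8]
opening: 0.113
grasp_force: 60.5
```

Run:
```python
from h import *; from station import bot
st=bot.get_state(); plan(st)
b=toB(st['tcp_pos']); print('flap angle est',.3-np.arctan2(b[0]-.09,b[2]-.1)-.0325,'r',np.hypot(b[0]-.09,b[2]-.1))
arc(st,[.76,.78,.80]); arc(st,np.arange(.84,1.35,.06))
```

```text
now B [-0.0313 -0.0006  0.3123] yaw 168.8 t 14.8 F [-3.   0.4 -2.8] q [ 0.55  0.52 -1.12  1.56  0.48  1.37  0.76] open 0.11257782897409825 60.50030708312988 tilt [-0.004 -0.002 -1.   ]
flap angle est 0.7866057245148224 r 0.2445610020680271
0.76 [0.06, 0.49, -0.45]
0.78 [0.06, 0.06, -0.22]
0.8 [0.06, -0.36, 0.03]
0.84 [0.06, -1.2, 0.55]
0.9 [0.07, -2.41, 1.39]
0.96 [0.07, -3.58, 2.3]
1.02 [0.07, -4.68, 3.28]
1.08 [0.07, -5.72, 4.32]
1.14 [0.07, -6.7, 5.43]
1.2 [0.07, -7.62, 6.59]
1.26 [0.07, -8.46, 7.8]
1.32 [0.06, -9.22, 9.07]
```

Emit:
{"name": "apply_moves", "arguments": {"rows": [{"hand":0,"offset":[0,-0.5,0.3],"turn":0},{"hand":0,"offset":[0,-1.4,0.85],"turn":0},{"hand":0,"offset":[0,-2.5,1.6],"turn":0},{"hand":0,"offset":[0,-3.6,2.45],"turn":0},{"hand":0,"offset":[0,-4.65,3.4],"turn":0},{"hand":0,"offset":[0,-5.7,4.4],"turn":0},{"hand":0,"offset":[0,-6.7,5.5],"turn":0},{"hand":0,"offset":[0,-7.1,6.1],"turn":0}]}}

```text
clock: 15.6
tcp_pos: [0.5407, -0.0247, 0.2514]
tool_rot: [-0.002, 0.097, 0.995, -0.001]
ft_force: [-6.5, -3.5, 1.6]
opening: 0.117
grasp_force: 59.7
```

Run:
```python
from h import *; from station import bot
st=bot.get_state(); plan(st)
b=toB(st['tcp_pos']); print('flap angle est',.3-np.arctan2(b[0]-.09,b[2]-.1)-.0325,'r',np.hypot(b[0]-.09,b[2]-.1))
arc(st,[1.14,1.16,1.18]); arc(st,np.arange(1.22,1.7,.06))
```

```text
now B [-0.1016 -0.0008  0.2514] yaw 168.86 t 15.6 F [-6.5 -3.5  1.6] q [ 0.69  0.55 -1.11  1.7   0.52  1.22  0.83] open 0.11735698806726219 59.652058482170105 tilt [-0.003 -0.001 -1.   ]
flap angle est 1.1694625877231224 r 0.2441558664417771
1.14 [0.08, 0.3, -0.68]
1.16 [0.08, -0.01, -0.3]
1.18 [0.08, -0.31, 0.08]
1.22 [0.08, -0.9, 0.87]
1.28 [0.08, -1.72, 2.1]
1.34 [0.08, -2.46, 3.38]
1.4 [0.08, -3.12, 4.7]
1.46 [0.08, -3.71, 6.06]
1.52 [0.08, -4.21, 7.45]
1.58 [0.07, -4.62, 8.86]
1.64 [0.07, -4.95, 10.3]
```

Emit:
{"name": "apply_moves", "arguments": {"rows": [{"hand":0,"offset":[0.05,-0.45,0.6],"turn":0},{"hand":0,"offset":[0.05,-1.15,1.55],"turn":0},{"hand":0,"offset":[0.05,-1.9,2.7],"turn":0},{"hand":0,"offset":[0.05,-2.55,3.9],"turn":0},{"hand":0,"offset":[0.05,-3.1,5.1],"turn":0},{"hand":0,"offset":[0.05,-3.6,6.3],"turn":0},{"hand":0,"offset":[0.05,-4.0,7.4],"turn":0},{"hand":0,"offset":[0.05,-4.2,8.0],"turn":0}]}}

```text
clock: 16.4
tcp_pos: [0.5334, -0.065, 0.1718]
tool_rot: [-0.0, 0.097, 0.995, -0.0]
ft_force: [-4.1, -2.6, -0.4]
opening: 0.112
grasp_force: 59.5
```

Run:
```python
from h import *; from station import bot
st=bot.get_state(); plan(st)
b=toB(st['tcp_pos']); print('flap angle est',.3-np.arctan2(b[0]-.09,b[2]-.1)-.0325,'r',np.hypot(b[0]-.09,b[2]-.1))
arc(st,[1.5,1.52,1.54,1.56]); arc(st,[1.58,1.64,1.7,1.74,1.78,1.81,1.84,1.87])
```

```text
now B [-0.1425 -0.0016  0.1718] yaw 168.87 t 16.4 F [-4.1 -2.6 -0.4] q [ 0.73  0.63 -1.06  1.83  0.62  1.06  0.81] open 0.11227938265286111 59.45739805698395 tilt [-0.001 -0.    -1.   ]
flap angle est 1.5388781896446504 r 0.24329615532739657
1.5 [0.16, 0.03, -0.99]
1.52 [0.16, -0.13, -0.53]
1.54 [0.16, -0.28, -0.06]
1.56 [0.16, -0.42, 0.42]
1.58 [0.16, -0.55, 0.89]
1.64 [0.16, -0.88, 2.33]
1.7 [0.16, -1.13, 3.78]
1.74 [0.16, -1.24, 4.76]
1.78 [0.16, -1.32, 5.74]
1.81 [0.16, -1.35, 6.48]
1.84 [0.16, -1.36, 7.22]
1.87 [0.16, -1.35, 7.96]
```

Emit:
{"name": "apply_moves", "arguments": {"rows": [{"hand":0,"offset":[0.05,-0.25,0.7],"turn":0},{"hand":0,"offset":[0.05,-0.5,1.9],"turn":0},{"hand":0,"offset":[0.05,-0.75,3.2],"turn":0},{"hand":0,"offset":[0.05,-0.95,4.5],"turn":0},{"hand":0,"offset":[0.05,-1.05,5.7],"turn":0},{"hand":0,"offset":[0.05,-1.1,6.7],"turn":0},{"hand":0,"offset":[0.05,-1.1,7.4],"turn":0},{"hand":0,"offset":[0.05,-1.1,7.7],"turn":0}]}}

```text
clock: 17.2
tcp_pos: [0.531, -0.0751, 0.0953]
tool_rot: [-0.0, 0.097, 0.995, -0.0]
ft_force: [-0.7, -4.6, -2.9]
opening: 0.113
grasp_force: 60.9
```

Emit:
{"name": "apply_moves", "arguments": {"rows": [{"hand":0,"offset":[0,0,0.15],"turn":0},{"hand":0,"offset":[0,0,0.3],"turn":0},{"hand":0,"offset":[0,0,0.3],"turn":0}]}}

```text
clock: 17.5
tcp_pos: [0.5311, -0.0751, 0.0931]
tool_rot: [0.0, 0.097, 0.995, -0.0]
ft_force: [-1.0, -4.7, -3.6]
opening: 0.111
grasp_force: 60.8
```

Run:
```python
from h import *; from station import bot
st=bot.get_state(); plan(st)
b=toB(st['tcp_pos']); print('flap angle est',.3-np.arctan2(b[0]-.09,b[2]-.1)-.0325)
p,d=bot.capture("side"); cv2.imwrite("pics/s5.png",cv2.resize(p[150:330,130:370,::-1],None,fx=3,fy=3,interpolation=cv2.INTER_CUBIC))
W=cloud(bot.camera_model("side"),d); B=np.stack([(W[...,:2]-O)@XB,(W[...,:2]-O)@YBv,W[...,2]],-1)
k=(B[...,0]>-.11)&(B[...,0]<.08)&(B[...,1]>-.15)&(B[...,1]<.15)&(B[...,2]>.085)&(B[...,2]<.14); q=B[k]; print(len(q),np.polyfit(q[:,0],q[:,2],1),np.median(q[:,2]))
```

```text
now B [-0.1528 -0.0013  0.0931] yaw 168.88 t 17.5 F [-1.  -4.7 -3.6] q [ 0.69  0.71 -0.97  1.92  0.75  0.92  0.72] open 0.11128243346981084 60.80608248710632 tilt [ 0. -0. -1.]
flap angle est 1.8667145807226608
4456 [-0.00323331  0.1010902 ] 0.10112030358584467
```

View pics/s5.png

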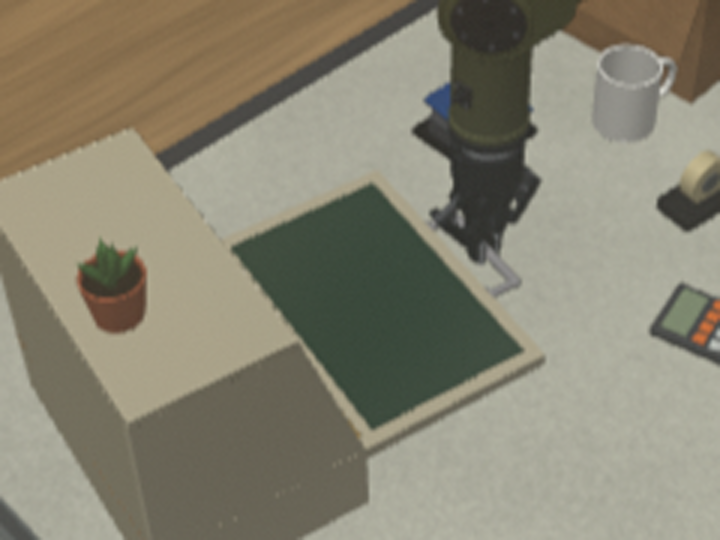

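The flap lies level, with its inner face about 101 mm high and flat. The bar is held at (490,260) and there is still a slight load on the wrist. Next I lower by a hair, then open a little and lift.

Emit:
{"name": "apply_moves", "arguments": {"rows": [{"hand":0,"offset":[0,0,0.1],"turn":0},{"hand":0,"offset":[0,0,0.2],"turn":0},{"hand":0,"offset":[0,0,0.2],"turn":0}]}}

```text
clock: 17.85
tcp_pos: [0.5311, -0.075, 0.0912]
tool_rot: [0.0, 0.097, 0.995, -0.0]
ft_force: [-1.1, -4.8, -2.8]
opening: 0.114
grasp_force: 60.9
```

Emit:
{"name": "apply_moves", "arguments": {"rows": [{"hand":2.6,"offset":[0,0,0.1],"turn":0},{"hand":2.6,"offset":[0,0,0.1],"turn":0},{"hand":2.6,"offset":[0,0,0.1],"turn":0},{"hand":2.6,"offset":[0,0,0.1],"turn":0}]}}

```text
clock: 18.25
tcp_pos: [0.5312, -0.0741, 0.0903]
tool_rot: [0.0, 0.096, 0.995, 0.0]
ft_force: [-0.1, -1.4, -0.1]
opening: 0.307
grasp_force: 0.0
```

Emit:
{"name": "apply_moves", "arguments": {"rows": [{"hand":2.6,"offset":[0,0,-0.5],"turn":0},{"hand":2.6,"offset":[0,0,-1.5],"turn":0},{"hand":2.6,"offset":[0,0,-3],"turn":0},{"hand":2.6,"offset":[0,0,-6],"turn":0},{"hand":2.6,"offset":[0,0,-10],"turn":0},{"hand":2.6,"offset":[0,0,-14],"turn":0},{"hand":2.6,"offset":[0,0,-16],"turn":0},{"hand":2.6,"offset":[0,0,-16],"turn":0}]}}

```text
clock: 19.05
tcp_pos: [0.5323, -0.0738, 0.2543]
tool_rot: [0.003, 0.097, 0.995, 0.0]
ft_force: [-0.2, -0.0, -0.8]
opening: 0.304
grasp_force: 0.0
```

Run:
```python
from h import *; from station import bot
plan(bot.get_state())
p,d=bot.capture("side"); cv2.imwrite("pics/s6.png",p[:,:,::-1])
W=cloud(bot.camera_model("side"),d); B=np.stack([(W[...,:2]-O)@XB,(W[...,:2]-O)@YBv,W[...,2]],-1)
k=(B[...,0]>-.11)&(B[...,0]<.08)&(B[...,1]>-.15)&(B[...,1]<.15)&(B[...,2]>.085)&(B[...,2]<.14); q=B[k]; print(len(q),np.polyfit(q[:,0],q[:,2],1),np.median(q[:,2]))
```

```text
now B [-0.1514 -0.0023  0.2543] yaw 168.91 t 19.05 F [-0.2 -0.  -0.8] q [ 0.8   0.54 -1.13  1.72  0.52  1.22  0.92] open 0.30423076810943595 0.0 tilt [ 0.006 -0.    -1.   ]
4426 [0.00450624 0.10038612] 0.1003133263075835
```

View pics/s6.png

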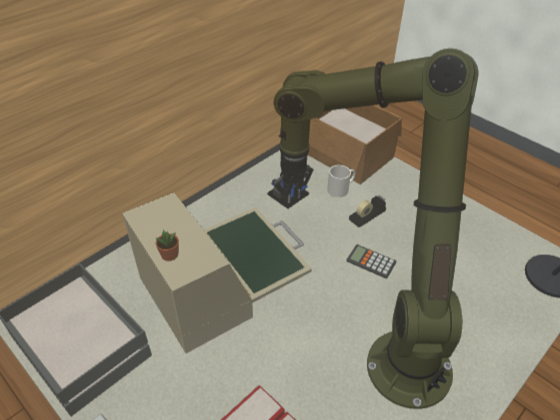

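The flap at (257,250) rests level, the gripper is clear at (290,185), and the bystanders at (168,245), (340,182), (368,210) and (371,260) look undisturbed. I'm handing in.

```bash
python3 -c "
from station import bot
print(bot.sign_off())"
```

```text
the job is handed in; nothing more can be done
None
```

I pulled both supports out to their stops, lowered the flap by its bar until it lay level on them, let go, and handed the job in at about 19 s of the 64 s allowed. The sign-off gave no verdict.

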